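# Clear the honing machine and hold its belt tensioner open

## Task

A fresh belt is about to go on the honing machine: take the orange-handled gouge out of its cradle and stand it upright, blade down, in the hole of the wooden holder block, pushed home so that its shoulder sits on the block, and let go of it. Then push the red tab of the machine's sprung tensioner arm back towards the motor end until the arm has gone past its click, and finish still holding it back there with the gripper, since the arm springs out again if let go. Leave the jar, mallet and honing stone where they are.

Things in the scene. Friction and masses are not known exactly. Their poses are not given: they have to be found in the camera images.
- gouge: Loose gouge, 70 to 120 g: orange square handle 26 x 26 x 115 mm with brass collar, steel blade 10 (y) x 5 (x) x 65 mm. Origin mid-shoulder where blade meets handle; z along the tool to the handle's end (blade z 0 to -65 mm), x, y square to the handle's flats. Centre of mass 23 mm up the handle. Starts leaning in the cradle, 40 degrees from upright, handle up and away from the robot.
- cradle (a point): Where the gouge's shoulder sits in the cradle at the start, fixed on the machine 57, 30, 125 mm from its origin. The cradle is a steel trough 36 mm wide over all, under and beside the handle's first 34 mm, with a lip under the shoulder; the rest of the handle is free all round. The gouge lifts straight up out of it.
- holder_hole0 (a point): Centre of the mouth of the round hole, 18 mm in diameter and right through, in the top of the fixed wooden holder block, 70 x 70 x 85 mm high (the mouth is 85 mm above the bench). The blade goes in and the handle's shoulder rests on the block's top.
- machine: Fixed green honing machine, belt off: base plate 240 (x) x 340 (y) x 30 mm, origin mid-underside. x points away from the robot, y to the motor end. On the base: motor housing 130 mm high at x 10 to 110, y 88 to 162; drive drum, radius 30, top at 86, at x -30, y 115; cradle at x 40 to 110, y 12 to 48, up to 160 mm high.
- pivot (a point): Vertical pivot axis of the tensioner arm, 36 mm above the bench, at x 70, y -85 mm of the machine. The flat steel arm (22 mm wide, top 46 mm above the bench) runs from here towards the robot. On it stand the black idler drum (radius 22, top 91 mm above the bench), 65 mm from the pivot, and the red tab, 125 mm from it.
- tab (a point): Upright red tab near the free end of the tensioner arm: 24 mm along the arm (x) x 12 mm thick (y) x 62 mm high. Origin mid-foot, 46 mm above the bench; its top is 108 mm above the bench. It turns with the arm; its x axis points to the pivot, its y axis lies along its swing and points the way it is to be pushed.
- tensioner (a joint): Angle of the tensioner arm, rad: 0 sprung out (start); grows as the tab is pushed to the machine's +y (motor) end, clockwise seen from above, to a stop at 0.60. Return spring 0.4 N m at 0, 1.0 N m at 0.60 (3 to 8 N at the tab). The click, at about 0.32, needs 1 to 2 N more at the tab; it is fully past at about 0.45. It never latches: let go, the arm springs back to 0.
- pawl (a joint): Brass spring pawl at the right end of the base, in m: 0 when resting, pushed back up to about 0.003 while the arm's tooth passes it (arm 0.2 to 0.45 rad), then 0 again: the click.
- wax_jar: Bystander: amber jar with steel lid, diameter 60 mm, 75 mm high, origin at the middle of its underside. Leave alone.
- mallet: Bystander: dark wooden carver's mallet standing on its head, diameter 76 mm, 210 mm high, origin at the middle of its underside. Leave alone.
- hone: Bystander: blue honing stone 75 x 160 x 25 mm lying flat, origin at the middle of its underside. Leave alone.
Things that resemble listed ones, but are neither listed nor needed, are in the scene too. There is more than one size of the gouge; the one meant has the size given above. Leave any black look-alike of the part that bears holder_hole0 alone.

How it is judged:
By the outcome, as a careful person would: the job done as asked, in the order asked, and still so for the second after the job is handed in, while the arm keeps its last pose, push and grip.
It also fails if it takes over 54 s, if anything falls off the work surface, if the arm or the gripper's body presses on something with over 40 N, if the wrist force passes 120 N, or if a joint passes its speed limit or range.

## Robot

A 7-joint arm with a two-finger parallel gripper is mounted at the origin on the work surface. World frame = base frame: x ahead of the robot, y to its left, z up, the work surface at z = 0. Lengths are in m, angles in rad, forces in N, time in s.
With the tool pointing down it reaches from about 0.4 to 0.85 m from the base axis. Payload 4.5 kg.
Tool frame: the origin (TCP) lies at the very end of the fingers, on their centre line; the grasp point (between the pads) lies 19 mm behind it (grip_point_offset is the distance from the TCP to the grasp point, in m); z points along the fingers, y is the line along which they close (so a half turn about z gives the same grasp; the last joint's range is limited). The gripper opens to 88 mm and grips with 3 to 60 N. Pads are 18 mm wide; open, the fingers measure 123 mm over their backs; the gripper's body (75 mm by 187 mm) begins 45 mm behind the grasp point.
Start: joints at [-1.305, 0.689, -0.195, 1.565, 0.157, 0.902, -0.215], TCP at [0.144, 0.608, 0.239] pointing down, gripper open.
Joint ranges: [-3.01, 3.01], [-0.46, 2.08], [-1.47, 1.51], [0.13, 2.56], [-1, 4.14], [0.04, 2.09], [-2.66, 2.66]. Speed limits (rad/s): [2.57, 2.57, 3.14, 3.14, 3.14, 3.14, 3.14].

## Interface

Orientations are given as a unit quaternion [x, y, z, w].
In Python, from plant import get_state, snapshot, camera_params, finish_job, grip_point_offset gives the robot as it stands.
- The arm moves only by the tool pendant, called after ">>>" in YAML: its name, and indented under it one key for each argument. Schema: {"type":"object","properties":{"steps":{"type":"array","items":{"type":"object","properties":{"finger_gap":{"type":"number"},"tx":{"type":"number"},"ty":{"type":"number"},"tz":{"type":"number"},"wx":{"type":"number"},"wy":{"type":"number"},"wz":{"type":"number"}},"additionalProperties":false,"required":["finger_gap"]},"minItems":1,"maxItems":10},"clamp_n":{"type":"number"},"only":{"type":"string"},"quiet":{"type":"boolean"},"lines":{"type":"string"}},"required":["steps"],"additionalProperties":false}. steps is a list of rows, 1 to 10 of them, each an object with the fields finger_gap (the opening from 0.0 (shut) to 1.0 (fully open)), tx, ty, tz (the shift in fractions of the full range, 1 being 400 mm), wx, wy, wz (a rotation vector in normalised numbers (1 is 2 rad)); a field left out counts as zero (the opening has to be given); each row is the pose to reach, as a shift and turn from the pose commanded when the call began, along the tool's axes at that moment; what a row does not reach only later rows make up. A row lasts 1/10 s, in which the tool goes at most 0.05 m and 0.15 rad, less where a joint would pass 70% of its speed; a pose out of reach is approached as far as the arm can. The fingers move at their own pace and stop on an object; clamp_n is the grip in N (left out, the last holds). Time passes only in rows, so rows that do not move let the fingers close. The tool returns the time, the measured TCP pose, the force, the opening and the grip force at its end. only (a regular expression) keeps the lines of the reply that match it, lines (a string "A,B") keeps lines A to B, and quiet returns only ok. No shift or turn number may pass 1 either way. Input that does not fit is refused with a message, and nothing moves.
- get_state(): the state, without advancing time (a new reading comes with each control period).
- snapshot(name): name is "side" or "top" or "wrist"; returns (picture, depth): 384x512x3 uint8, red, green, blue; 384x512 float32, m along the optical axis (not along the pixel's ray), 0 where there is no reading.
- camera_params(name): a dict with "fx", "fy", "cx", "cy" (pixels), "rvec" (rotation vector, rad) and "tvec" (3), from world to camera coordinates, as OpenCV has them. Camera axes: x right, y down, z forward; pixel columns grow to the right and rows downward; lengths in m; the calibration is good to about 2 mm. The wrist camera is an equidistant fisheye: a pixel r from the principal point sees the ray r / f radians off the axis. A picture is of the moment at which its call begins: read the wrist's pose just before it. camera_params takes no time and is no camera call; for the wrist camera it gives the pose at the moment of the call.
- finish_job(): hands the job in; it is judged then, once.
The state is a dict: "clock": time; "q": joint angles; "qd": joint speeds; "joint_torque": joint torques, N m; "tool_pos": TCP position; "eef_rot": TCP orientation; "contact_force": force on the tool from outside, world axes, zero at the start; "moment": the same for the moment, N m; "opening": opening from 0.0 (shut) to 1.0 (fully open); "finger_force": force on a finger pad.
Only numpy, scipy, OpenCV 4.12 (cv2) and the standard library are available. Lean on these libraries where they do the work, as an engineer would, in place of code of your own. Each camera call takes 0.05 s, during which the arm holds its last target. There are 200 camera calls.

## Working session

There is one attempt and no reset: what is moved stays moved. The work goes in short steps, Python scripts to look and compute and a tool call to move; the robot and the scene stay as the last step left them, time stands still between calls to the robot, and variables do not carry over. Pictures are saved under pics/ and viewed, at most 11 in all, crops included, and the job is handed in when it is done.

```bash
mkdir -p pics; ls; cat > h.py <<'E'
import numpy as np, cv2
from plant import get_state, snapshot, camera_params, finish_job, grip_point_offset
from scipy.spatial.transform import Rotation as R
def cam(n):
    p=camera_params(n); r=R.from_rotvec(np.array(p['rvec']).ravel()).as_matrix(); return p,r,np.array(p['tvec']).ravel()
def ray(n,u,v,c=None):
    p,r,t=c or cam(n); x=(u-p['cx'])/p['fx']; y=(v-p['cy'])/p['fy']
    if n=='wrist':
        th=np.hypot(x,y); s=np.sin(th)/max(th,1e-9); d=np.array([x*s,y*s,np.cos(th)])
    else: d=np.array([x,y,1.])
    return -r.T@t, r.T@(d/np.linalg.norm(d))
def onz(n,u,v,z,c=None):
    o,d=ray(n,u,v,c); return o+d*(z-o[2])/d[2]
def cross(a,b):
    (o,d),(e,f)=a,b; s=np.linalg.lstsq(np.c_[d,-f],e-o,rcond=None)[0]
    P,Q=o+d*s[0],e+f*s[1]; return (P+Q)/2,np.linalg.norm(P-Q)
def cloud(n,dep):
    p,r,t=cam(n); v,u=np.mgrid[:dep.shape[0],:dep.shape[1]]
    X=np.stack([(u-p['cx'])/p['fx']*dep,(v-p['cy'])/p['fy']*dep,dep],-1); return (X-t)@r
def tool(P,s=None):  # world shift to tool axes
    s=s or get_state(); return R.from_quat(s['eef_rot']).inv().apply(P)
E
python3 - <<'E'
from h import *
for n in('side','top'):
    im,d=snapshot(n); np.savez('/tmp/'+n,im=im,d=d); cv2.imwrite(f'pics/{n}0.png',cv2.resize(im[...,::-1],(800,600),interpolation=cv2.INTER_CUBIC))
    p,r,t=cam(n); print(n,p['fx'],-r.T@t,r[2],(d>0).mean())
s=get_state();print({k:np.round(v,3) for k,v in s.items()},grip_point_offset)
p,r,t=cam('wrist');print(p['fx'],p['cx'],p['cy'],-r.T@t,r)
E
```

```text
pics
side 446.7478051852019 [-0.17577767 -0.87332192  0.87033541] [ 0.45867733  0.6830287  -0.56840734] 0.9958699544270834
top 398.8771651821856 [0.20919327 0.04720003 1.12956238] [ 0.24440999 -0.00348923 -0.96966571] 0.996337890625
{'clock': np.float64(0.1), 'q': array([-1.305,  0.69 , -0.195,  1.566,  0.157,  0.902, -0.215]), 'qd': array([ 0.   , -0.002, -0.   , -0.001, -0.002, -0.001, -0.   ]), 'joint_torque': array([-2.0000e-03, -5.2850e+01, -1.2710e+00, -1.5384e+01, -5.3000e-02,
        2.0000e-03,  0.0000e+00]), 'tool_pos': array([0.143, 0.608, 0.238]), 'eef_rot': array([ 0.116,  0.993, -0.001, -0.   ]), 'contact_force': array([ 0.852, -0.239, -0.357]), 'moment': array([ 0.017, -0.041, -0.013]), 'finger_force': np.float64(0.0), 'opening': np.float64(1.001)} 0.0187
297.3186396354542 254.6307236116152 189.23258282428088 [0.06163079 0.62796515 0.38384286] [[ 0.22937682  0.97333674 -0.00136319]
 [ 0.92137    -0.21667838  0.3226884 ]
 [ 0.31378911 -0.07527324 -0.94650427]]
```

View pics/side0.png

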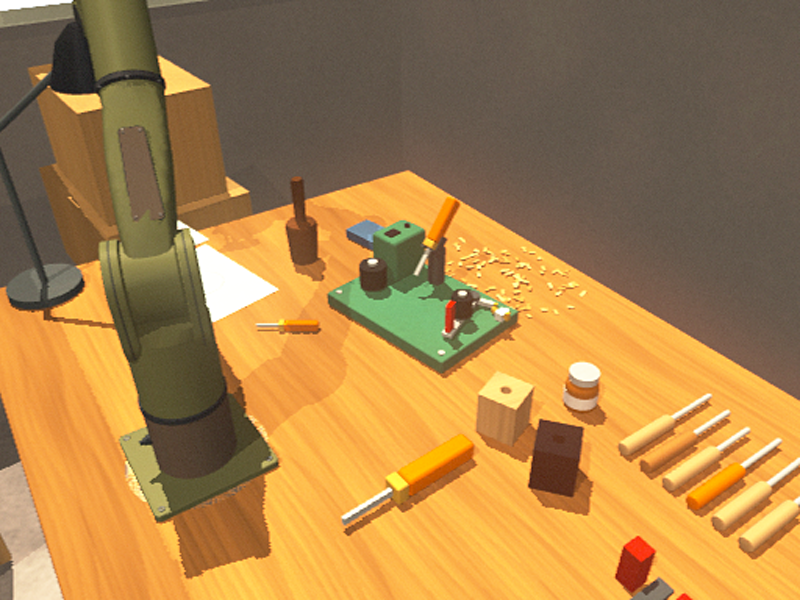

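View pics/top0.png

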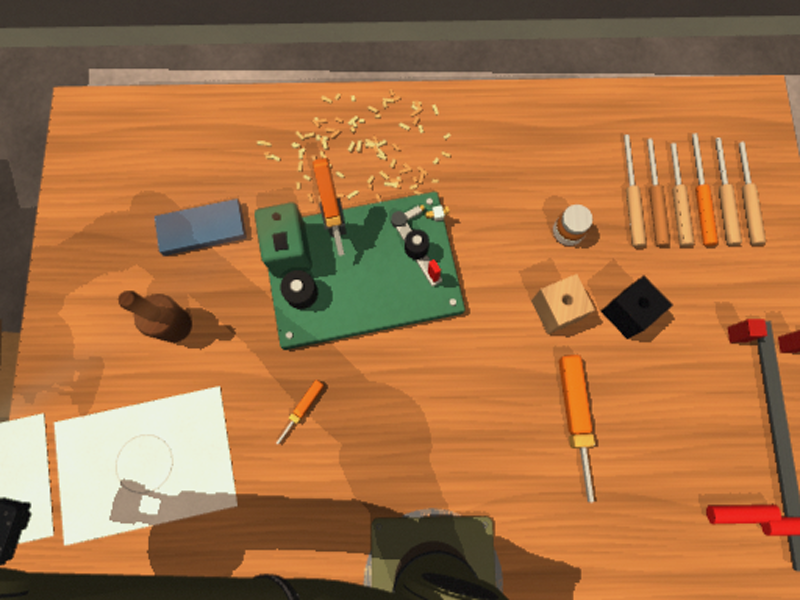

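The side and top pictures (800x600 scale) show four orange gouges:
- One leans in the machine's cradle at side (437,235), top (328,195).
- A small one lies at top (302,412).
- A big one lies at top (578,425).
- One is in the rack at top (707,205).

The cradle one fits. The holder is the pale block at top (567,300); the black look-alike at (640,305) must be left alone. The red tab is at top (434,271), not the red clamps at right. Next I'll measure and make a confirming crop.

```bash
python3 - <<'E'
from h import *
S={n:np.load(f'/tmp/{n}.npz') for n in('side','top')}
def mask(n,lo,hi,box):
    im=S[n]['im']; h=cv2.cvtColor(im,cv2.COLOR_RGB2HSV); m=cv2.inRange(h,lo,hi)
    b=np.array(box)*.64; k=np.zeros_like(m); k[int(b[1]):int(b[3]),int(b[0]):int(b[2])]=255; return m&k
C={n:cloud(n,S[n]['d']) for n in S}
np.set_printoptions(precision=4,suppress=True)
# green base
for n,b in(('top',(240,170,490,370)),('side',(310,200,530,380))):
    m=mask(n,(40,60,20),(90,255,255),b); X=C[n][m>0]; z=X[(abs(X[:,2]-.03)<.008)]
    r=cv2.minAreaRect(z[:,:2].astype(np.float32)); print('base',n,len(z),np.median(z[:,2]),r)
    # motor top
    z=X[X[:,2]>.12]; print(' motor',z[:,2].max() if len(z) else 0, cv2.minAreaRect(z[:,:2].astype(np.float32)) if len(z)>5 else '')
# gouge handle
A={}
for n,b in(('top',(308,150,346,236)),('side',(415,190,465,260))):
    m=mask(n,(5,190,120),(16,255,255),b); X=C[n][m>0]; X=X[(X[:,2]>.1)]
    c=X.mean(0); u,s,v=np.linalg.svd(X-c,full_matrices=False); a=v[0]*np.sign(v[0][2]); t=(X-c)@a
    print('gouge',n,len(X),c,a,'tilt',np.degrees(np.arccos(a[2])),'len',t.min(),t.max(),'az',np.degrees(np.arctan2(a[1],a[0])),np.percentile(X,[1,99],axis=0))
    ys,xs=np.where(m); print('  px',xs.min(),xs.max(),ys.min(),ys.max())
# tab
T={}
for n,b in(('top',(424,255,446,290)),('side',(438,292,462,340))):
    m=mask(n,(0,150,80),(5,255,255),b)|mask(n,(172,150,80),(180,255,255),b); X=C[n][m>0]
    print('tab',n,len(X),np.percentile(X,[2,50,98],axis=0)); Z=X[X[:,2]>X[:,2].max()-.012]; print('  top',Z.mean(0),cv2.minAreaRect(Z[:,:2].astype(np.float32)))
# hole: dark blob on block top
for n,b in(('top',(535,270,600,335)),('side',(475,370,535,445))):
    X=C[n]; k=mask(n,(0,0,0),(180,255,255),b)>0
    tp=k&(abs(X[...,2]-.085)<.008); Z=X[tp]; print('block',n,tp.sum(),np.median(Z[:,2]),cv2.minAreaRect(Z[:,:2].astype(np.float32)))
    v=cv2.cvtColor(S[n]['im'],cv2.COLOR_RGB2GRAY); h=cv2.convexHull(np.argwhere(tp)[:,::-1].astype(np.int32)); f=np.zeros_like(v); cv2.fillConvexPoly(f,h,255); f=cv2.erode(f,np.ones((7,7)))
    med=np.median(v[f>0]); ys,xs=np.where((f>0)&(v<.75*med)); print('  hole px',len(xs),xs.mean(),ys.mean(),onz(n,xs.mean(),ys.mean(),.085)); T[n]=(xs.mean(),ys.mean())
print('hole cross',cross(ray('top',*T['top']),ray('side',*T['side'])))
a=S['side']['im'][115:235,200:345]; b=S['top']['im'][90:250,160:400]
a=cv2.resize(a,(400,331),interpolation=cv2.INTER_CUBIC);b=cv2.resize(b,(400,267),interpolation=cv2.INTER_CUBIC)
o=np.zeros((331,800,3),np.uint8);o[:,:400]=a;o[:267,400:]=b;cv2.imwrite('pics/crop1.png',o[...,::-1])
E
```

```text
base top 6884 0.029618064281906657 ((0.5412758588790894, 0.11863899230957031), (0.2390892207622528, 0.338321328163147), 10.758506774902344)
 motor 1.1295623814415872 ((0.41185420751571655, 0.17352910339832306), (0.4530926048755646, 0.15109285712242126), 13.495426177978516)
base side 2621 0.031070152157454827 ((0.5356711149215698, 0.18718448281288147), (0.27105844020843506, 0.49809733033180237), 3.9489033222198486)
 motor 0.8703354086053289 ((0.1933547556400299, -0.27424752712249756), (1.4033269882202148, 0.10615435242652893), 54.03392791748047)
gouge top 379 [0.6297 0.1658 0.1865] [0.6603 0.1167 0.7419] tilt 42.106899788977294 len -0.057255137681871605 0.04560389111306115 az 10.02562688257891 [[0.595  0.15   0.1431]
 [0.6698 0.1819 0.2203]]
  px 200 216 101 139
gouge side 156 [0.6288 0.1487 0.184 ] [-0.5514 -0.694   0.463 ] tilt 62.42001080164155 len -0.024683902290801897 1.470598537640612 az -128.47077909066275 [[0.594  0.1463 0.1418]
 [0.6691 0.1645 0.2188]]
  px 273 296 128 160
tab top 81 [[ 0.5058 -0.021   0.0533]
 [ 0.5136 -0.0118  0.1002]
 [ 0.5269 -0.0029  0.1103]]
  top [ 0.5163 -0.0121  0.1069] ((0.5166726112365723, -0.012067222967743874), (0.023143280297517776, 0.01124037615954876), 25.38204574584961)
tab side 63 [[ 0.5042 -0.0242  0.0512]
 [ 0.5091 -0.0181  0.0847]
 [ 0.5285 -0.0082  0.1105]]
  top [-0.1758 -0.8733  0.8703] ((-0.17577767372131348, -0.8733218908309937), (0.0, 0.0), 0.0)
block top 655 0.08464398458694745 ((0.46078577637672424, -0.24082989990711212), (0.07064642012119293, 0.07174182683229446), 22.085399627685547)
  hole px 37 362.5945945945946 191.32432432432432 [ 0.46  -0.24   0.085]
block side 552 0.08540903336167743 ((0.461812287569046, -0.24116823077201843), (0.07465975731611252, 0.07204928994178772), 23.05568504333496)
  hole px 21 323.3809523809524 249.42857142857142 [ 0.4601 -0.2401  0.085 ]
hole cross (array([ 0.4601, -0.24  ,  0.0849]), np.float64(8.839169345652171e-05))
```

View pics/crop1.png

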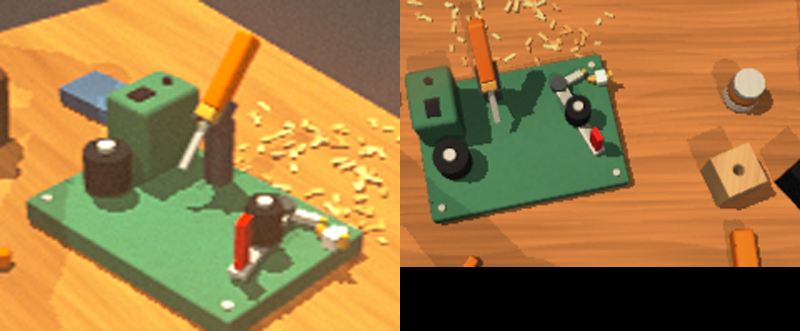

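The crop confirms it: the orange gouge leans in the cradle beside the motor. The red tab stands on the tensioner arm, and the pale block has the hole. Measured values:
- The machine is at (0.541, 0.119) with a yaw of 10.8°, and its plate top is at 0.030.
- The hole is at (0.460, -0.240, 0.085), and both views agree.
- The gouge's azimuth is 10–11° and its tilt about 40°.

I'll move above the handle and check again with the wrist camera.

The manual's scale: shifts go in shares of 400 mm and turns go in shares of 2 rad. Converting my numbers, -0.38 m / 0.4 = -0.95, -0.03 m / 0.4 = -0.075, -0.42 rad / 2 = -0.21.

>>> pendant:
  steps:
    - {"finger_gap": 1,"tx": -0.075,"ty": -0.025,"tz": -0.1}
    - {"finger_gap": 1,"tx": -0.15,"ty": -0.075,"tz": -0.2,"wz": -0.025}
    - {"finger_gap": 1,"tx": -0.25,"ty": -0.125,"tz": -0.25,"wz": -0.05}
    - {"finger_gap": 1,"tx": -0.35,"ty": -0.1875,"tz": -0.25,"wz": -0.075}
    - {"finger_gap": 1,"tx": -0.45,"ty": -0.25,"tz": -0.25,"wz": -0.1}
    - {"finger_gap": 1,"tx": -0.55,"ty": -0.3,"tz": -0.25,"wz": -0.125}
    - {"finger_gap": 1,"tx": -0.65,"ty": -0.35,"tz": -0.25,"wz": -0.15}
    - {"finger_gap": 1,"tx": -0.75,"ty": -0.4,"tz": -0.25,"wz": -0.175}
    - {"finger_gap": 1,"tx": -0.85,"ty": -0.45,"tz": -0.25,"wz": -0.2}
    - {"finger_gap": 1,"tx": -0.95,"ty": -0.5,"tz": -0.25,"wz": -0.21}

```text
clock: 1.1
tool_pos: [0.4685, 0.3248, 0.3384]
eef_rot: [-0.095, 0.996, -0.0, -0.0]
contact_force: [0.2, 0.8, -0.0]
opening: 1.004
finger_force: 0.0
```

```bash
python3 - <<'E'
from h import *
s=get_state();print(s['q'],s['clock'],tool(np.array([.642,.168,.30])-s['tool_pos'],s),R.from_quat(s['eef_rot']).as_matrix().round(3))
E
```

```text
[-0.49359825  0.51681908 -0.32074865  1.59214009  0.17908984  1.06238179
  0.89776842] 1.1 [-0.14085286 -0.18666393  0.03837381] [[-0.982 -0.189 -0.001]
 [-0.189  0.982 -0.   ]
 [ 0.001 -0.    -1.   ]]
```

Converted, -0.187 m / 0.4 = -0.4675, -0.141 m / 0.4 = -0.3525.

>>> pendant:
  steps:
    - {"finger_gap": 1,"tx": -0.07,"ty": -0.0925}
    - {"finger_gap": 1,"tx": -0.14,"ty": -0.1875}
    - {"finger_gap": 1,"tx": -0.21,"ty": -0.28}
    - {"finger_gap": 1,"tx": -0.2825,"ty": -0.375}
    - {"finger_gap": 1,"tx": -0.3525,"ty": -0.4675}
    - {"finger_gap": 1,"tx": -0.3525,"ty": -0.4675}
    - {"finger_gap": 1,"tx": -0.3525,"ty": -0.4675}

```text
clock: 1.8
tool_pos: [0.6412, 0.1678, 0.3376]
eef_rot: [-0.093, 0.996, -0.0, -0.001]
contact_force: [-0.6, 1.6, -0.7]
opening: 1.001
finger_force: 0.0
```

```bash
python3 - <<'E'
from h import *
c=cam('wrist'); s=get_state(); im,d=snapshot('wrist')
im2,d2=snapshot('top');im3,d3=snapshot('side')
np.savez('/tmp/w1',im=im); print(s['tool_pos'])
sh=np.array([.5914,.1588,.125]);a=np.array([.631,.120,.766]);a/=np.linalg.norm(a)
def proj(P):
    p,r,t=c;X=r@P+t;th=np.arctan2(np.hypot(X[0],X[1]),X[2]);f=np.array([X[0],X[1]])/np.hypot(X[0],X[1])*th
    return f*[p['fx'],p['fy']]+[p['cx'],p['cy']]
n=np.array([-.753,-.143,.643]);y=np.array([-.187,.982,0])
o=im.copy()
for e in(0,.115):
  for i in(-1,1):
    for j in (-1,1):
      q=proj(sh+e*a+.013*(i*y+j*n));print(e,i,j,q.round(1));cv2.circle(o,tuple(int(k) for k in q.round()),2,(255,0,255),1)
cv2.imwrite('pics/w1.png',cv2.resize(o[...,::-1],(800,600),interpolation=cv2.INTER_CUBIC))
E
```

```text
[0.64115461 0.16776977 0.33762939]
0 -1 -1 [243.8 126.9]
0 -1 1 [243.1 111.8]
0 1 -1 [264.8 126.9]
0 1 1 [265.4 111.8]
0.115 -1 -1 [241.7 210.2]
0.115 -1 1 [240.6 197.6]
0.115 1 -1 [267.2 210.2]
0.115 1 1 [268.2 197.5]
```

View pics/w1.png

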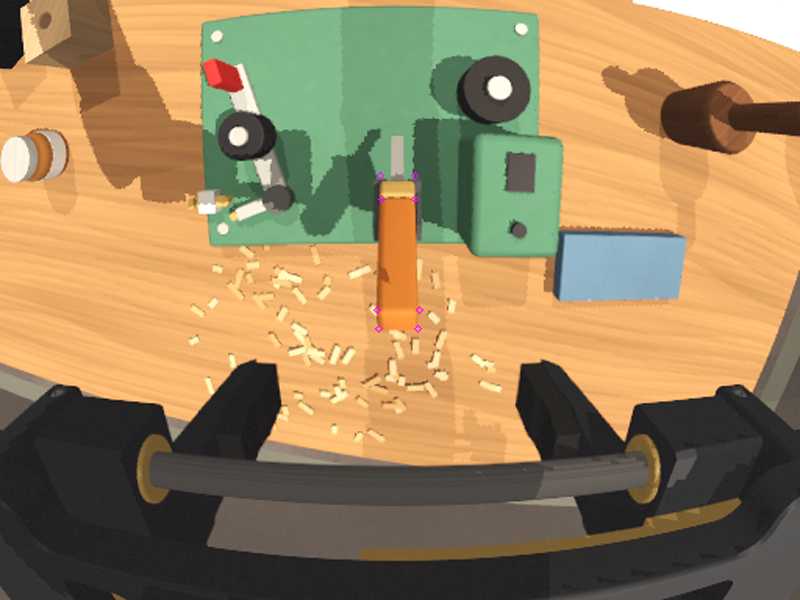

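The predicted handle corners (magenta, 376–420 × 175–330) match the orange handle within 1–2 px. That is a third view agreeing on position and height. I'll descend vertically 0.17 m and grip about 80 mm up the handle.

>>> pendant:
  steps:
    - {"finger_gap": 1,"tz": 0.1125}
    - {"finger_gap": 1,"tz": 0.225}
    - {"finger_gap": 1,"tz": 0.325}
    - {"finger_gap": 1,"tz": 0.3875}
    - {"finger_gap": 1,"tz": 0.425}
    - {"finger_gap": 1,"tz": 0.425}
    - {"finger_gap": 1,"tz": 0.425}

```text
clock: 2.65
tool_pos: [0.6415, 0.1701, 0.17]
eef_rot: [-0.094, 0.996, 0.0, 0.001]
contact_force: [-0.3, 0.9, 0.6]
opening: 1.002
finger_force: 0.0
```

>>> pendant:
  steps:
    - {"finger_gap": 0}
    - {"finger_gap": 0}
    - {"finger_gap": 0}
    - {"finger_gap": 0}
    - {"finger_gap": 0}
    - {"finger_gap": 0}
    - {"finger_gap": 0}
    - {"finger_gap": 0}
  clamp_n: 35

```text
clock: 3.45
tool_pos: [0.641, 0.169, 0.1687]
eef_rot: [-0.094, 0.996, -0.0, -0.0]
contact_force: [0.1, -1.8, 0.4]
opening: 0.297
finger_force: 4.0
```

Converted, -0.15 m / 0.4 = -0.375, -0.13 m / 0.4 = -0.325.

>>> pendant:
  steps:
    - {"finger_gap": 0}
    - {"finger_gap": 0}
    - {"finger_gap": 0,"tz": -0.025}
    - {"finger_gap": 0,"tz": -0.075}
    - {"finger_gap": 0,"tz": -0.15}
    - {"finger_gap": 0,"tz": -0.25}
    - {"finger_gap": 0,"tz": -0.325}
    - {"finger_gap": 0,"tz": -0.375}
    - {"finger_gap": 0,"tz": -0.375}

```text
clock: 4.35
tool_pos: [0.6426, 0.1699, 0.3229]
eef_rot: [-0.094, 0.996, 0.001, 0.004]
contact_force: [0.7, 0.2, -0.3]
opening: 0.295
finger_force: 35.0
```

```bash
python3 - <<'E'
from h import *
s=get_state(); P=s['tool_pos']; print(s['q'],s['finger_force'],s['opening'])
im,d=snapshot('side'); X=cloud('side',d); k=cv2.cvtColor(im,cv2.COLOR_RGB2HSV); m=cv2.inRange(k,(5,190,120),(16,255,255))
Q=X[(m>0)&(np.linalg.norm(X-P,axis=-1)<.13)]; c=np.median(Q,0); u,w,v=np.linalg.svd(Q-Q.mean(0),full_matrices=False); print(len(Q),v[0],np.degrees(np.arccos(abs(v[0][2]))))
cv2.imwrite('pics/lift.png',cv2.resize(im[60:252,180:436,::-1],(800,600),interpolation=cv2.INTER_CUBIC))
E
```

```text
[-0.17806449  0.67337559 -0.29686663  1.32391023  0.20006017  1.16568118
  1.26767808] 34.99628658872098 0.29471590666188935
220 [-0.53875208 -0.26883325 -0.79842024] 37.02048963025248
```

View pics/lift.png

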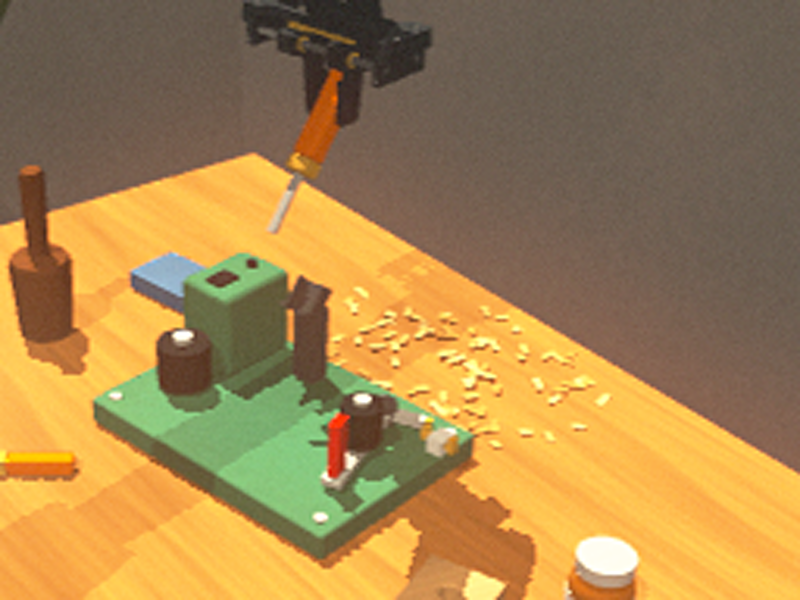

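The picture shows the gouge out of its cradle and held between the fingers, blade towards the robot at about 40°. Mallet, hone and machine are unmoved. Next I work out the carry and the upright turn.

```bash
cat > tgt.py <<'E'
from h import *
def to(G,az,tilt):  # grasp point G, tool z azimuth az and tilt from vertical (deg); closing axis horizontal
    s=get_state(); R0=R.from_quat(s['eef_rot'])
    z=np.array([np.sin(tilt)*np.cos(az),np.sin(tilt)*np.sin(az),-np.cos(tilt)]); y=np.array([-np.sin(az),np.cos(az),0])
    Rf=R.from_matrix(np.c_[np.cross(y,z),y,z]); T=np.array(G)+grip_point_offset*z
    return R0.inv().apply(T-s['tool_pos']),(R0.inv()*Rf).as_rotvec()
E
python3 - <<'E'
from tgt import *
np.set_printoptions(precision=4,suppress=True)
r=np.radians
for az in(-15,-29): print(az,*to([.46,-.24,.30],r(az),r(40)))
E
```

```text
-15 [ 0.2442 -0.3735  0.0336] [ 0.1583 -0.6831  0.4309]
-29 [ 0.2458 -0.3759  0.0336] [ 0.2438 -0.6665  0.6647]
```

Converted, -0.376 m / 0.4 = -0.94, -0.338 m / 0.4 = -0.845, -0.667 rad / 2 = -0.3335.

>>> pendant:
  steps:
    - {"finger_gap": 0,"tx": 0.06,"ty": -0.0925,"wx": 0.012,"wy": -0.0335,"wz": 0.033}
    - {"finger_gap": 0,"tx": 0.1225,"ty": -0.1875,"wx": 0.0245,"wy": -0.0665,"wz": 0.0665}
    - {"finger_gap": 0,"tx": 0.185,"ty": -0.2825,"wx": 0.0365,"wy": -0.1,"wz": 0.1}
    - {"finger_gap": 0,"tx": 0.245,"ty": -0.375,"wx": 0.049,"wy": -0.1335,"wz": 0.133}
    - {"finger_gap": 0,"tx": 0.3075,"ty": -0.47,"wx": 0.061,"wy": -0.1665,"wz": 0.166}
    - {"finger_gap": 0,"tx": 0.3675,"ty": -0.565,"wx": 0.073,"wy": -0.2,"wz": 0.2}
    - {"finger_gap": 0,"tx": 0.43,"ty": -0.6575,"tz": 0.025,"wx": 0.0855,"wy": -0.2335,"wz": 0.2325}
    - {"finger_gap": 0,"tx": 0.4925,"ty": -0.75,"tz": 0.05,"wx": 0.0975,"wy": -0.2665,"wz": 0.266}
    - {"finger_gap": 0,"tx": 0.5525,"ty": -0.845,"tz": 0.075,"wx": 0.1095,"wy": -0.3,"wz": 0.3}
    - {"finger_gap": 0,"tx": 0.615,"ty": -0.94,"tz": 0.085,"wx": 0.122,"wy": -0.3335,"wz": 0.3325}

```text
clock: 5.4
tool_pos: [0.4904, -0.1605, 0.2904]
eef_rot: [0.169, 0.955, -0.089, 0.227]
contact_force: [0.3, -0.5, -1.0]
opening: 0.292
finger_force: 35.0
```

>>> pendant:
  steps:
    - {"finger_gap": 0}
    - {"finger_gap": 0}
    - {"finger_gap": 0}

```text
clock: 5.7
tool_pos: [0.4926, -0.1599, 0.2919]
eef_rot: [0.169, 0.955, -0.089, 0.229]
contact_force: [0.3, 0.2, -1.1]
opening: 0.291
finger_force: 35.0
```

```bash
python3 - <<'E'
from tgt import *
np.set_printoptions(precision=4,suppress=True)
s=get_state(); print(s['q'],to([.46,-.24,.30],np.radians(-29),np.radians(40)))
P=s['tool_pos']
S={}
for n in('side','top'):
    im,d=snapshot(n); X=cloud(n,d); S[n]=im
    k=cv2.cvtColor(im,cv2.COLOR_RGB2HSV)
    m=cv2.inRange(k,(5,190,100),(16,255,255)); Q=X[(m>0)&(np.linalg.norm(X-P,axis=-1)<.12)]
    if len(Q)>8:
        v=np.linalg.svd(Q-Q.mean(0),full_matrices=False)[2][0]; print(n,len(Q),Q.mean(0),v)
    Q=X[(np.linalg.norm(X[...,:2]-[.46,-.24],axis=-1)<.03)&(X[...,2]<.24)&(X[...,2]>.1)]; print(n,len(Q),Q.mean(0) if len(Q) else '')
a=S['side'][150:290,260:400];o=cv2.resize(a,(600,600),interpolation=cv2.INTER_CUBIC);cv2.imwrite('pics/hov.png',o[...,::-1])
E
```

```text
[0.075  0.3481 0.0241 2.2677 1.2262 0.2127 0.143 ] (array([-0.0029, -0.0871,  0.0177]), array([-0.0023, -0.2036,  0.1613]))
side 199 [ 0.4705 -0.1639  0.2753] [-0.0609 -0.1861  0.9806]
side 0 
top 36 [ 0.501  -0.1574  0.3417] [-0.2848 -0.9582  0.0255]
top 0
```

View pics/hov.png

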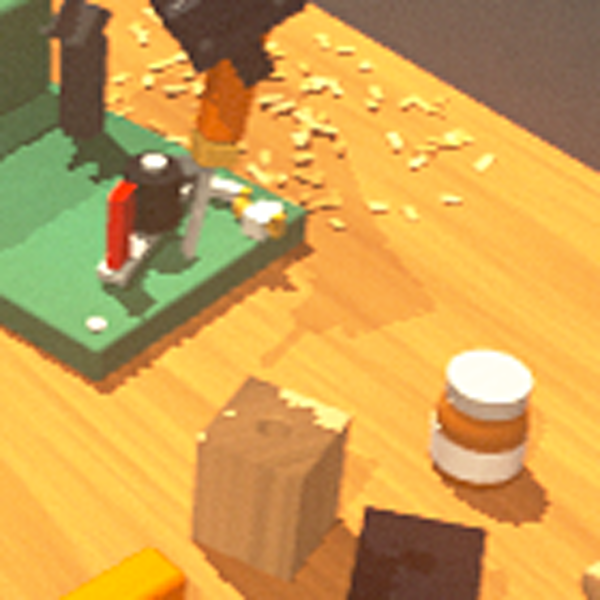

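The gouge is still held, nearly upright, over the machine's near edge, with the block at crop (270,430). The move was speed-limited, so I'll carry on with the rest.

Converted, -0.087 m / 0.4 = -0.2175, -0.08 m / 0.4 = -0.2, -0.204 rad / 2 = -0.102.

>>> pendant:
  steps:
    - {"finger_gap": 0,"ty": -0.05,"tz": 0.0075,"wy": -0.02,"wz": 0.015}
    - {"finger_gap": 0,"tx": -0.0025,"ty": -0.1,"tz": 0.02,"wy": -0.04,"wz": 0.03}
    - {"finger_gap": 0,"tx": -0.005,"ty": -0.15,"tz": 0.03,"wy": -0.06,"wz": 0.045}
    - {"finger_gap": 0,"tx": -0.0075,"ty": -0.2,"tz": 0.0375,"wy": -0.08,"wz": 0.06}
    - {"finger_gap": 0,"tx": -0.0075,"ty": -0.2175,"tz": 0.045,"wx": -0.001,"wy": -0.1,"wz": 0.08}
    - {"finger_gap": 0,"tx": -0.0075,"ty": -0.2175,"tz": 0.045,"wx": -0.001,"wy": -0.102,"wz": 0.0805}
    - {"finger_gap": 0,"tx": -0.0075,"ty": -0.2175,"tz": 0.045,"wx": -0.001,"wy": -0.102,"wz": 0.0805}
    - {"finger_gap": 0,"tx": -0.0075,"ty": -0.2175,"tz": 0.045,"wx": -0.001,"wy": -0.102,"wz": 0.0805}

```text
clock: 6.6
tool_pos: [0.4704, -0.2465, 0.2856]
eef_rot: [0.235, 0.91, -0.087, 0.331]
contact_force: [0.4, -0.2, -0.5]
opening: 0.294
finger_force: 35.0
```

```bash
python3 - <<'E'
from tgt import *
np.set_printoptions(precision=4,suppress=True)
s=get_state(); print(s['q'],to([.46,-.24,.30],np.radians(-29),np.radians(40)))
E
```

```text
[ 0.6511  0.4209 -0.4726  2.4355  2.3945  0.5004 -0.9903] (array([ 0.0001,  0.0006, -0.0002]), array([-0.002 , -0.0001,  0.0007]))
```

```bash
python3 - <<'E'
from tgt import *
np.set_printoptions(precision=4,suppress=True)
def pj(n,P,c):
    p,r,t=c; X=r@P+t
    if n=='wrist':
        h=np.hypot(X[0],X[1]); f=X[:2]/h*np.arctan2(h,X[2])
    else: f=X[:2]/X[2]
    return f*[p['fx'],p['fy']]+[p['cx'],p['cy']]
o=[]
for n in('side','wrist'):
    c=cam(n); s=get_state(); im,d=snapshot(n); np.savez('/tmp/u'+n,im=im,d=d)
    g=s['tool_pos']-grip_point_offset*R.from_quat(s['eef_rot']).apply([0,0,1]); 
    sh=g-[0,0,.08]; k=np.array([pj(n,sh+[0,0,e],c) for e in(-.065,0,.08)]); print(n,g,k)
    u,v=k[:2].mean(0); u0,v0=int(max(u-50,0)),int(max(v-70,0)); a=cv2.resize(im[v0:v0+150,u0:u0+100],(400,600),interpolation=cv2.INTER_CUBIC)
    for q in k: cv2.circle(a,(int((q[0]-u0+.5)*4),int((q[1]-v0+.5)*4)),3,(255,0,255),1)
    print(u0,v0); o.append(a)
cv2.imwrite('pics/up.png',np.hstack(o)[...,::-1])
E
```

```text
side [ 0.4599 -0.2406  0.2999] [[325.6245 228.7709]
 [327.76   208.0822]
 [330.595  180.6167]]
276 148
wrist [ 0.4604 -0.2403  0.3003] [[254.0856  80.6922]
 [253.7552 143.2984]
 [253.2022 266.121 ]]
203 41
```

View pics/up.png

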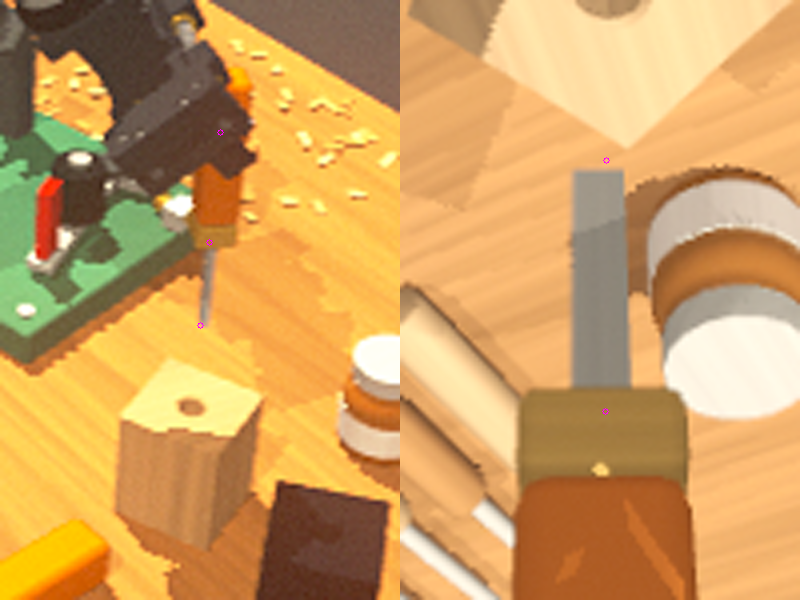

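Side crop: blade tip at about (205,322), collar bottom (215,247), hole (190,407). Wrist crop: tip (598,170), collar top (603,390), hole top middle. The gouge is upright, sitting a few mm off the nominal axis. I'll triangulate tip and shoulder, and the hole from the same frames.

```bash
python3 - <<'E'
from tgt import *
np.set_printoptions(precision=4,suppress=True)
cw=cam('wrist')
S=lambda x,y:ray('side',276+x/4-.5,148+y/4-.5); W=lambda x,y:ray('wrist',203+(x-400)/4-.5,41+y/4-.5,cw)
print('tip',cross(S(205,323),W(598,170))); print('should',cross(S(212,247),W(602,389)))
# hole in wrist
im=np.load('/tmp/uwrist.npz')['im']; g=cv2.cvtColor(im,cv2.COLOR_RGB2GRAY)[0:55,200:310]
print(onz('wrist',203+(611-400)/4,41,.085,cw))
# seek dark blob inside
w=np.array([[onz('wrist',u,v,.085,cw)[:2] for u in range(200,310)] for v in range(0,55)])
k=np.hypot(w[...,0]-.46,w[...,1]+.24)<.022; med=np.median(g[k]); m=k&(g<.8*med); print('hole wrist',m.sum(),w[m].min(0),w[m].max(0),w[m].mean(0))
im=np.load('/tmp/uside.npz')['im']; g=cv2.cvtColor(im,cv2.COLOR_RGB2GRAY)
w=np.array([[onz('side',u,v,.085)[:2] for u in range(300,350)] for v in range(225,275)]);g=g[225:275,300:350]
k=np.hypot(w[...,0]-.46,w[...,1]+.24)<.022; med=np.median(g[k]); m=k&(g<.8*med); print('hole side',m.sum(),w[m].mean(0))
d=np.load('/tmp/uside.npz')['d']; X=cloud('side',d); Q=X[(np.hypot(X[...,0]-.46,X[...,1]+.24)<.02)&(X[...,2]>.15)&(X[...,2]<.212)]; print(len(Q),Q.mean(0),np.polyfit(Q[:,2],Q[:,:2],1))
E
```

```text
tip (array([ 0.4616, -0.2423,  0.1566]), np.float64(0.0007387154939639654))
should (array([ 0.462 , -0.2411,  0.2151]), np.float64(0.001287909523247158))
[ 0.4653 -0.241   0.085 ]
hole wrist 232 [ 0.4526 -0.2484] [ 0.4699 -0.2305] [ 0.4612 -0.2395]
hole side 21 [ 0.4601 -0.2401]
53 [ 0.4594 -0.2447  0.1842] [[ 0.0027  0.0239]
 [ 0.4589 -0.2491]]
```

```bash
python3 - <<'E'
from tgt import *
np.set_printoptions(precision=4,suppress=True)
print(tool(np.array([-.0012,.0022,0])),tool(np.array([0,0,-1.])))
E
```

```text
[ 0.0016  0.0013 -0.0014] [0.6439 0.0019 0.7651]
```

Converted, 0.0445 m / 0.4 = 0.1113, 0.0014 m / 0.4 = 0.0035.

>>> pendant:
  steps:
    - {"finger_gap": 0,"tx": 0.03,"ty": 0.0033,"tz": 0.0275}
    - {"finger_gap": 0,"tx": 0.0525,"ty": 0.0035,"tz": 0.055}
    - {"finger_gap": 0,"tx": 0.0775,"ty": 0.0035,"tz": 0.0825}
    - {"finger_gap": 0,"tx": 0.1,"ty": 0.0035,"tz": 0.1113}
    - {"finger_gap": 0,"tx": 0.1,"ty": 0.0035,"tz": 0.1113}
    - {"finger_gap": 0,"tx": 0.1,"ty": 0.0035,"tz": 0.1113}

```text
clock: 7.3
tool_pos: [0.4698, -0.2438, 0.226]
eef_rot: [0.235, 0.91, -0.087, 0.331]
contact_force: [0.4, -0.8, -0.5]
opening: 0.29
finger_force: 35.0
```

```bash
python3 - <<'E'
from tgt import *
np.set_printoptions(precision=4,suppress=True)
s=get_state(); print(s['q'],to([.4588,-.2378,.24],np.radians(-29),np.radians(40)))
c=cam('wrist');im,d=snapshot('wrist');si,_=snapshot('side')
a=cv2.resize(im[30:180,203:303],(400,600),interpolation=cv2.INTER_CUBIC);b=cv2.resize(si[175:275,285:352],(400,600),interpolation=cv2.INTER_CUBIC)
cv2.imwrite('pics/near.png',np.hstack([b,a])[...,::-1])
E
```

```text
[ 0.657   0.6007 -0.5451  2.5193  2.4929  0.7568 -1.1056] (array([ 0.0006, -0.0001, -0.0001]), array([-0.0011,  0.0008,  0.0019]))
```

View pics/near.png

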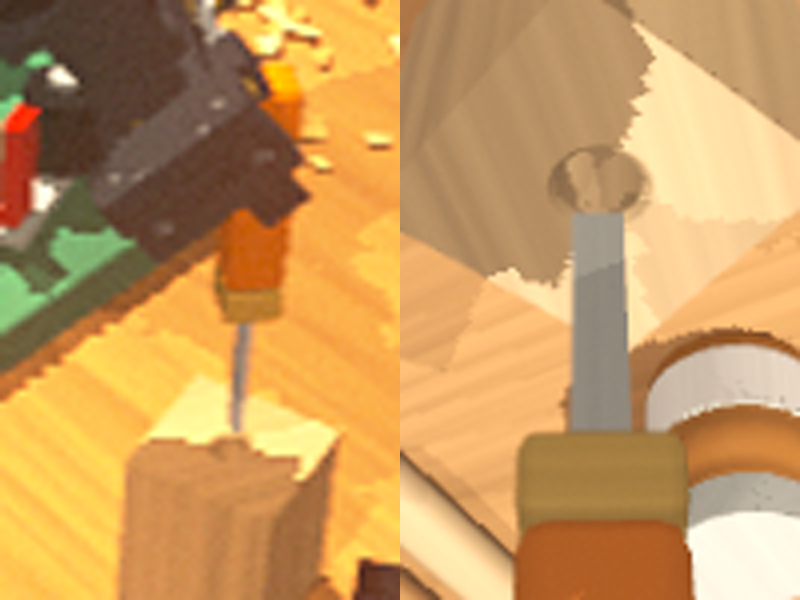

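Tip at side crop (236,430) above the hole (232,447). In the wrist crop, blade centre is at x=598 and hole centre x=600. They're aligned, so I'll lower it.

Converted, 0.046 m / 0.4 = 0.115, 0.0386 m / 0.4 = 0.0965.

>>> pendant:
  steps:
    - {"finger_gap": 0,"tx": 0.015,"tz": 0.02}
    - {"finger_gap": 0,"tx": 0.0325,"tz": 0.0383}
    - {"finger_gap": 0,"tx": 0.0475,"tz": 0.0575}
    - {"finger_gap": 0,"tx": 0.065,"tz": 0.0765}
    - {"finger_gap": 0,"tx": 0.08,"tz": 0.095}
    - {"finger_gap": 0,"tx": 0.0965,"tz": 0.115}
    - {"finger_gap": 0,"tx": 0.0965,"tz": 0.115}

```text
clock: 8.1
tool_pos: [0.469, -0.2451, 0.1657]
eef_rot: [0.236, 0.909, -0.087, 0.331]
contact_force: [-0.3, 0.1, -0.5]
opening: 0.289
finger_force: 35.0
```

```bash
python3 - <<'E'
from tgt import *
np.set_printoptions(precision=4,suppress=True)
s=get_state(); print(s['q'],to([.4588,-.2378,.18],np.radians(-29),np.radians(40)))
E
```

```text
[ 0.9418  0.9988 -1.1869  2.5591  2.1799  1.2961 -0.7389] (array([ 0.0004,  0.0014, -0.0002]), array([-0.0025,  0.0002, -0.0013]))
```

Converted, 0.0107 m / 0.4 = 0.0268, 0.003 m / 0.4 = 0.0075.

>>> pendant:
  steps:
    - {"finger_gap": 0,"tx": 0.0075,"tz": 0.01}
    - {"finger_gap": 0,"tx": 0.013,"ty": 0.0025,"tz": 0.015}
    - {"finger_gap": 0,"tx": 0.0178,"ty": 0.0025,"tz": 0.021}
    - {"finger_gap": 0,"tx": 0.0225,"ty": 0.0025,"tz": 0.0268}
    - {"finger_gap": 0,"tx": 0.0225,"ty": 0.0025,"tz": 0.0268}

```text
clock: 8.6
tool_pos: [0.4709, -0.2443, 0.1521]
eef_rot: [0.235, 0.91, -0.087, 0.331]
contact_force: [0.9, 1.0, -0.8]
opening: 0.289
finger_force: 35.0
```

>>> pendant:
  steps:
    - {"finger_gap": 0,"tx": 0.0033,"tz": 0.0038}
    - {"finger_gap": 0,"tx": 0.0033,"tz": 0.0038}

```text
clock: 8.8
tool_pos: [0.4711, -0.2444, 0.1503]
eef_rot: [0.235, 0.91, -0.087, 0.331]
contact_force: [-0.3, -0.3, -0.8]
opening: 0.294
finger_force: 35.0
```

```bash
python3 - <<'E'
from tgt import *
np.set_printoptions(precision=4,suppress=True)
s=get_state(); print(s['q'],to([.4588,-.2378,.165],np.radians(-29),np.radians(40)))
E
```

```text
[ 1.005   1.2123 -1.4654  2.5598  2.069   1.5691 -0.5639] (array([ 0.0012, -0.0002, -0.0016]), array([-0.0025,  0.0004,  0.0012]))
```

Converted, 0.0024 m / 0.4 = 0.006, 0.002 m / 0.4 = 0.005.

>>> pendant:
  steps:
    - {"finger_gap": 0,"tx": 0.0025,"tz": 0.0025}
    - {"finger_gap": 0,"tx": 0.005,"tz": 0.006}
    - {"finger_gap": 0,"tx": 0.005,"tz": 0.006}

```text
clock: 9.1
tool_pos: [0.472, -0.2452, 0.1488]
eef_rot: [0.235, 0.909, -0.088, 0.333]
contact_force: [-5.3, -0.2, 11.5]
opening: 0.292
finger_force: 35.0
```

>>> pendant:
  steps:
    - {"finger_gap": 0,"tx": 0.0025,"tz": 0.0025}
    - {"finger_gap": 0,"tx": 0.005,"tz": 0.006}
    - {"finger_gap": 0,"tx": 0.005,"tz": 0.006}

```text
clock: 9.4
tool_pos: [0.4738, -0.2468, 0.1481]
eef_rot: [0.235, 0.908, -0.089, 0.336]
contact_force: [-5.7, 1.0, 25.4]
opening: 0.292
finger_force: 35.0
```

```bash
python3 - <<'E'
from tgt import *
np.set_printoptions(precision=4,suppress=True)
s=get_state(); print(s['q'],s['contact_force'],to([.4588,-.2378,.165],np.radians(-29),np.radians(40)))
E
```

```text
[ 1.0056  1.2343 -1.4735  2.5601  2.0835  1.5978 -0.5551] [-5.7202  0.9603 25.4024] (array([ 0.0025,  0.0006, -0.0055]), array([-0.0044,  0.0121,  0.0008]))
```

Contact is at grasp height about 0.164 m (shoulder 0.084) with 25 N, so the shoulder is on the block. I'll release and back off.

Converted, -0.002 m / 0.4 = -0.005.

>>> pendant:
  steps:
    - {"finger_gap": 0,"tx": -0.005,"tz": -0.005}
    - {"finger_gap": 0.7,"tx": -0.005,"tz": -0.005}
    - {"finger_gap": 0.7,"tx": -0.005,"tz": -0.005}
    - {"finger_gap": 0.7,"tx": -0.005,"tz": -0.005}
    - {"finger_gap": 0.7,"tx": -0.005,"tz": -0.005}

```text
clock: 9.9
tool_pos: [0.4717, -0.2447, 0.1464]
eef_rot: [0.236, 0.91, -0.086, 0.33]
contact_force: [-0.2, 0.2, -0.5]
opening: 0.629
finger_force: 0.0
```

>>> pendant:
  steps:
    - {"finger_gap": 0.7,"tx": -0.005,"tz": -0.05}
    - {"finger_gap": 0.7,"tz": -0.1}
    - {"finger_gap": 0.7,"tz": -0.15}
    - {"finger_gap": 0.7,"tz": -0.225}
    - {"finger_gap": 0.7,"tz": -0.3}
    - {"finger_gap": 0.7,"tz": -0.35}
    - {"finger_gap": 0.7,"tz": -0.35}

```text
clock: 10.6
tool_pos: [0.4194, -0.2141, 0.2763]
eef_rot: [0.237, 0.914, -0.086, 0.318]
contact_force: [-0.1, 0.4, -0.8]
opening: 0.699
finger_force: 0.0
```

```bash
python3 - <<'E'
from tgt import *
np.set_printoptions(precision=4,suppress=True)
s=get_state(); print(s['q'])
si,d=snapshot('side');w,_=snapshot('wrist')
cv2.imwrite('pics/rel.png',np.hstack([cv2.resize(si[100:290,250:377],(400,600)),cv2.resize(w,(400,300)).repeat(2,0)])[...,::-1])
X=cloud('side',d); h=cv2.cvtColor(si,cv2.COLOR_RGB2HSV);m=(cv2.inRange(h,(5,190,100),(16,255,255))>0)&(np.hypot(X[...,0]-.46,X[...,1]+.24)<.03)&(X[...,2]>.086);Q=X[m]; print(len(Q),np.percentile(Q,[1,50,99],axis=0))
lo=Q[Q[:,2]<.14].mean(0);hi=Q[Q[:,2]>.16].mean(0);print(lo,hi)
E
```

```text
[ 1.1126  0.686  -1.473   2.5598  1.8116  1.0787 -0.5923]
337 [[ 0.4444 -0.2555  0.0974]
 [ 0.4524 -0.2481  0.1544]
 [ 0.467  -0.2264  0.1975]]
[ 0.4535 -0.2466  0.1219] [ 0.4539 -0.2462  0.1797]
```

View pics/rel.png

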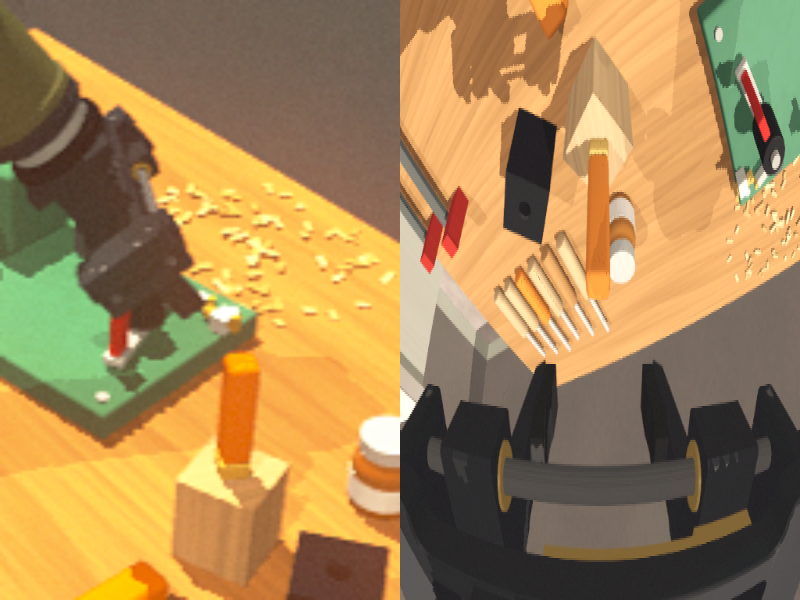

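The gouge stands upright in the pale block at side crop (235,415), with its handle top at z≈0.198–0.20, so it is seated. Nothing else has moved. Next, the tab: I'll swing to a vertical tool above it with the closing axis along its swing.

```bash
python3 - <<'E'
from tgt import *
np.set_printoptions(precision=4,suppress=True)
print(to([.5165,-.0121,.21],np.radians(28.9),0))
E
```

```text
(array([0.0615, 0.2238, 0.0556]), array([-0.3411,  0.6072, -0.9729]))
```

The manual's scale: shifts go in shares of 400 mm and turns go in shares of 2 rad. Converting my numbers, 0.224 m / 0.4 = 0.56, 0.0556 m / 0.4 = 0.139, -0.973 rad / 2 = -0.4865.

>>> pendant:
  steps:
    - {"finger_gap": 0.6,"ty": 0.05,"tz": -0.025,"wx": -0.017,"wy": 0.0305,"wz": -0.0485}
    - {"finger_gap": 0.6,"tx": 0.0125,"ty": 0.1125,"wx": -0.034,"wy": 0.0605,"wz": -0.0975}
    - {"finger_gap": 0.6,"tx": 0.025,"ty": 0.1675,"tz": 0.0125,"wx": -0.051,"wy": 0.091,"wz": -0.146}
    - {"finger_gap": 0.6,"tx": 0.05,"ty": 0.225,"tz": 0.025,"wx": -0.068,"wy": 0.1215,"wz": -0.1945}
    - {"finger_gap": 0.6,"tx": 0.075,"ty": 0.28,"tz": 0.05,"wx": -0.085,"wy": 0.152,"wz": -0.243}
    - {"finger_gap": 0.6,"tx": 0.0925,"ty": 0.335,"tz": 0.075,"wx": -0.1025,"wy": 0.182,"wz": -0.292}
    - {"finger_gap": 0.6,"tx": 0.1075,"ty": 0.3925,"tz": 0.0925,"wx": -0.1195,"wy": 0.2125,"wz": -0.3405}
    - {"finger_gap": 0.6,"tx": 0.125,"ty": 0.45,"tz": 0.1075,"wx": -0.1365,"wy": 0.243,"wz": -0.389}
    - {"finger_gap": 0.6,"tx": 0.1375,"ty": 0.5,"tz": 0.125,"wx": -0.1535,"wy": 0.2735,"wz": -0.438}
    - {"finger_gap": 0.6,"tx": 0.1538,"ty": 0.56,"tz": 0.139,"wx": -0.1705,"wy": 0.3035,"wz": -0.4865}

```text
clock: 11.7
tool_pos: [0.5158, -0.011, 0.1884]
eef_rot: [-0.252, 0.968, 0.002, -0.004]
contact_force: [-0.2, -0.8, 0.7]
opening: 0.599
finger_force: 0.0
```

>>> pendant:
  steps:
    - {"finger_gap": 0.6}
    - {"finger_gap": 0.6}

```text
clock: 11.9
tool_pos: [0.5156, -0.0105, 0.1892]
eef_rot: [-0.25, 0.968, 0.002, -0.002]
contact_force: [-0.0, -0.5, -0.5]
opening: 0.602
finger_force: 0.0
```

```bash
python3 - <<'E'
from tgt import *
np.set_printoptions(precision=4,suppress=True)
print(get_state()['q'],to([.5165,-.0121,.21],np.radians(28.9),0))
E
```

```text
[ 0.6162  0.9647 -1.3237  1.9129  1.0332  1.1804  0.9672] (array([-0.    , -0.0019, -0.0021]), array([ 0.0042, -0.0028,  0.0015]))
```

Check the tab from the wrist camera here (red mask cast onto its top plane) before descending.

```bash
python3 - <<'E'
from tgt import *
np.set_printoptions(precision=4,suppress=True)
c=cam('wrist');im,d=snapshot('wrist');h=cv2.cvtColor(im,cv2.COLOR_RGB2HSV)
m=cv2.inRange(h,(0,140,60),(5,255,255))|cv2.inRange(h,(172,140,60),(180,255,255))
n,l,st,ce=cv2.connectedComponentsWithStats(m)
for i in range(1,n):
    if st[i,4]>40: print(st[i],ce[i],onz('wrist',*ce[i],.108,c))
def pj(P):
    p,r,t=c;X=r@P+t;q=np.hypot(X[0],X[1]);return X[:2]/q*np.arctan2(q,X[2])*[p['fx'],p['fy']]+[p['cx'],p['cy']]
e=np.array([.875,.483,0]);t=np.array([-.483,.875,0]);o=im.copy()
for zz in(.108,.046):
  for i in(-1,1):
    for j in(-1,1):
      q=pj(np.array([.5165,-.0121,zz])+.012*i*e+.006*j*t);cv2.circle(o,tuple(int(v) for v in q.round()),2,(0,255,255),1)
q=pj(np.array([.5165,-.0121,.09]));u,v=int(q[0]),int(q[1]);print(q)
a=o[max(v-70,0):v+80,max(u-100,0):u+100];cv2.imwrite('pics/tab.png',cv2.resize(a,(800,600),interpolation=cv2.INTER_CUBIC)[...,::-1])
E
```

```text
[243 168  14  45 594] [249.4545 190.7121] [ 0.5125 -0.016   0.108 ]
[251.4165 189.8552]
```

View pics/tab.png

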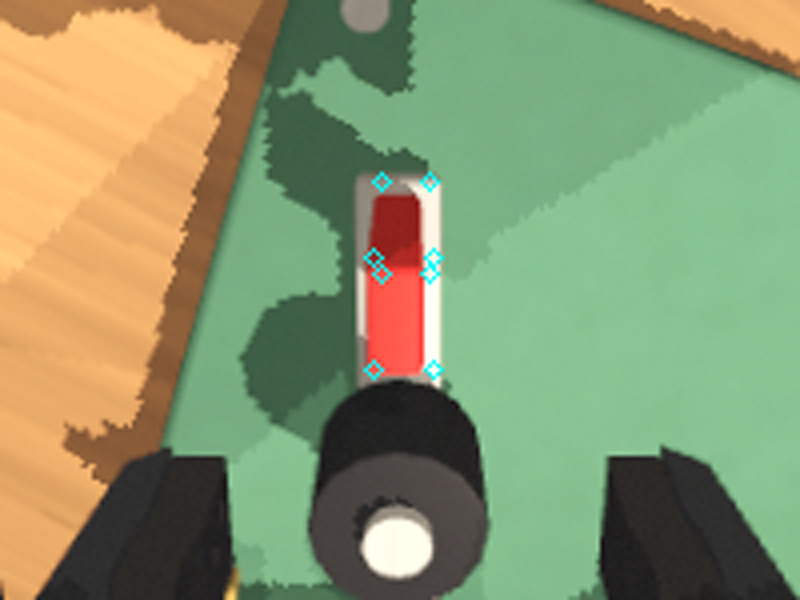

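The tab's red top is at (395,320), about 2 mm left of the prediction, and the idler drum clears the fingers. I'll descend 0.12 m with a 3 mm correction and grip the tab.

Converted, 0.12 m / 0.4 = 0.3, -0.003 m / 0.4 = -0.0075.

>>> pendant:
  steps:
    - {"finger_gap": 0.6,"ty": -0.0075,"tz": 0.1}
    - {"finger_gap": 0.6,"tx": -0.0025,"ty": -0.0075,"tz": 0.2}
    - {"finger_gap": 0.6,"tx": -0.0025,"ty": -0.0075,"tz": 0.2625}
    - {"finger_gap": 0.6,"tx": -0.0025,"ty": -0.0075,"tz": 0.3}
    - {"finger_gap": 0.6,"tx": -0.0025,"ty": -0.0075,"tz": 0.3}
    - {"finger_gap": 0.6,"tx": -0.0025,"ty": -0.0075,"tz": 0.3}

```text
clock: 12.55
tool_pos: [0.5182, -0.0138, 0.0718]
eef_rot: [-0.25, 0.968, 0.001, -0.0]
contact_force: [1.0, 0.1, 0.1]
opening: 0.599
finger_force: 0.0
```

>>> pendant:
  steps:
    - {"finger_gap": 0}
    - {"finger_gap": 0}
    - {"finger_gap": 0}
    - {"finger_gap": 0}
    - {"finger_gap": 0}
    - {"finger_gap": 0}
    - {"finger_gap": 0}
  clamp_n: 25

```text
clock: 13.25
tool_pos: [0.5188, -0.0134, 0.0716]
eef_rot: [-0.25, 0.968, 0.0, 0.0]
contact_force: [-0.1, -1.5, 1.4]
opening: 0.13
finger_force: 25.0
```

```bash
python3 - <<'E'
from tgt import *
np.set_printoptions(precision=4,suppress=True)
s=get_state();print(s['q'],s['contact_force'],R.from_quat(s['eef_rot']).as_matrix())
# arc targets about pivot, in tool axes
T=s['tool_pos'];pv=np.array([.6256,.0482,T[2]])
d=T-pv;print('radius',np.hypot(*d[:2]),np.degrees(np.arctan2(d[1],d[0])))
for th in(.1,.2,.3,.4,.5,.55):
    print(th,tool(pv+R.from_rotvec([0,0,-th]).apply(d)-T,s))
E
```

```text
[ 0.5582  1.1286 -1.1797  1.9819  1.2748  1.0617  0.8187] [-0.1109 -1.5123  1.4033] [[-0.8751 -0.4839  0.    ]
 [-0.4839  0.8751  0.0007]
 [-0.0003  0.0006 -1.    ]]
radius 0.12328953401650869 -150.04218401563773
0.1 [-0.0004  0.0123  0.    ]
0.2 [-0.002   0.0245  0.    ]
0.3 [-0.0049  0.0365  0.    ]
0.4 [-0.0089  0.0482  0.    ]
0.5 [-0.014   0.0594  0.    ]
0.55 [-0.017   0.0648  0.    ]
```

The tab is gripped (opening 11.4 mm, expected 12). I'll swing along the arc, turning with the arm.

Converted, 0.0594 m / 0.4 = 0.1485, 0.0538 m / 0.4 = 0.1345, 0.45 rad / 2 = 0.225.

>>> pendant:
  steps:
    - {"finger_gap": 0,"ty": 0.0155,"wz": 0.025}
    - {"finger_gap": 0,"tx": -0.001,"ty": 0.0308,"wz": 0.05}
    - {"finger_gap": 0,"tx": -0.0025,"ty": 0.046,"wz": 0.075}
    - {"finger_gap": 0,"tx": -0.005,"ty": 0.0613,"wz": 0.1}
    - {"finger_gap": 0,"tx": -0.0083,"ty": 0.0763,"wz": 0.125}
    - {"finger_gap": 0,"tx": -0.0123,"ty": 0.0913,"wz": 0.15}
    - {"finger_gap": 0,"tx": -0.017,"ty": 0.106,"wz": 0.175}
    - {"finger_gap": 0,"tx": -0.0223,"ty": 0.1205,"wz": 0.2}
    - {"finger_gap": 0,"tx": -0.0283,"ty": 0.1345,"wz": 0.225}
    - {"finger_gap": 0,"tx": -0.035,"ty": 0.1485,"wz": 0.25}

```text
clock: 14.25
tool_pos: [0.503, 0.0443, 0.0716]
eef_rot: [-0.002, 1.0, -0.001, 0.001]
contact_force: [1.9, -4.1, 2.2]
opening: 0.137
finger_force: 25.2
```

>>> pendant:
  steps:
    - {"finger_gap": 0,"tx": -0.0025,"ty": 0.0075,"wz": 0.015}
    - {"finger_gap": 0,"tx": -0.0025,"ty": 0.0075,"wz": 0.015}
    - {"finger_gap": 0,"tx": -0.0025,"ty": 0.0075,"wz": 0.015}

```text
clock: 14.55
tool_pos: [0.503, 0.0476, 0.0716]
eef_rot: [0.012, 1.0, -0.0, -0.0]
contact_force: [-0.3, -3.2, 2.7]
opening: 0.139
finger_force: 25.3
```

```bash
python3 - <<'E'
from tgt import *
np.set_printoptions(precision=4,suppress=True)
s=get_state();T=s['tool_pos'];print(s['q'],s['contact_force'],s['moment'])
d=T[:2]-[.6256,.0482];print('radius',np.hypot(*d),'theta',np.radians(208.9)-np.arctan2(d[1],d[0])%(2*np.pi),R.from_quat(s['eef_rot']).as_matrix()[:,1])
a,_=snapshot('side');b,_=snapshot('top')
cv2.imwrite('pics/end.png',np.hstack([cv2.resize(a[90:300,215:400],(400,454)),cv2.resize(b[100:242,255:380],(400,454))])[...,::-1])
E
```

```text
[ 0.4235  1.0932 -1.1304  2.0226  1.2709  0.9999  0.1456] [-0.269  -3.1529  2.742 ] [-0.7665  0.0619  0.4143]
radius 0.12259274155489915 theta 0.4992820152547477 [ 0.0238  0.9997 -0.001 ]
```

View pics/end.png

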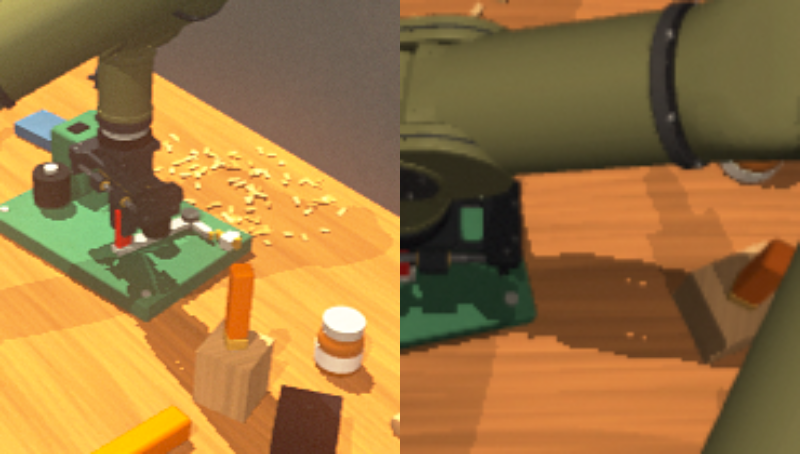

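The side crop shows the tab (120,228) held back in the gripper and the arm swung over the base. The gouge stands in the block and the jar hasn't moved. One numeric check of the tab's angle.

```bash
python3 - <<'E'
from tgt import *
np.set_printoptions(precision=4,suppress=True)
for n in('side',):
    im,d=snapshot(n);X=cloud(n,d);h=cv2.cvtColor(im,cv2.COLOR_RGB2HSV)
    m=((cv2.inRange(h,(0,140,60),(5,255,255))|cv2.inRange(h,(172,140,60),(180,255,255)))>0)&(np.hypot(X[...,0]-.5,X[...,1]-.04)<.06)&(X[...,2]>.03)
    Q=X[m];print(n,len(Q),np.percentile(Q,[5,50,95],axis=0))
c=cam('wrist');im,d=snapshot('wrist');h=cv2.cvtColor(im,cv2.COLOR_RGB2HSV)
m=cv2.inRange(h,(0,140,50),(5,255,255))|cv2.inRange(h,(172,140,50),(180,255,255))
n,l,st,ce=cv2.connectedComponentsWithStats(m)
for i in range(1,n):
    if st[i,4]>40: print(st[i],ce[i],onz('wrist',*ce[i],.09,c))
for i in range(4): s=get_state();snapshot('wrist');print(s['contact_force'])
E
```

```text
side 65 [[0.49   0.0409 0.0503]
 [0.4927 0.0453 0.0698]
 [0.5079 0.0592 0.1085]]
[ 240  213   28   85 2056] [254.0608 257.7053] [0.4985 0.0484 0.09  ]
[-0.0283 -4.9264  4.0677]
[-0.2996 -3.5685  4.1067]
[-0.9383 -3.6012  4.8467]
[-1.6489 -4.651   3.5429]
```

Converted, 0.003 m / 0.4 = 0.0075, 0.0015 m / 0.4 = 0.0038, 0.025 rad / 2 = 0.0125.

>>> pendant:
  steps:
    - {"finger_gap": 0,"ty": 0.0038,"wz": 0.006}
    - {"finger_gap": 0,"ty": 0.0075,"wz": 0.0125}
    - {"finger_gap": 0,"ty": 0.0075,"wz": 0.0125}
    - {"finger_gap": 0,"ty": 0.0075,"wz": 0.0125}

```text
clock: 15.35
tool_pos: [0.5031, 0.0515, 0.0716]
eef_rot: [0.025, 1.0, 0.0, -0.0]
contact_force: [-2.0, -4.1, 4.8]
opening: 0.132
finger_force: 25.2
```

```bash
python3 -c "
from plant import finish_job
print(finish_job())"
```

```text
the job is handed in; nothing more can be done
None
```

The job is handed in at 15.4 s. The gouge stands upright with its shoulder on the pale block and is let go; the gripper still holds the red tab at about 0.53 rad, past the click at 0.45. One doubt: just before release, joint 3 read -1.4735 against its stated limit of -1.47.

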